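Push the drive yoke onto the gearbox's splined shaft

ROBOT

A 6-joint arm with a two-finger parallel gripper is mounted at the origin on a cart in front of the work surface, level with it; the furniture and walls round the work are solid. World frame = base frame: x ahead of the robot, y to its left, z up, the work surface at z = 0. Lengths are in m, angles in rad, forces in N, time in s.
With the tool pointing down it reaches from about 0.35 to 0.775 m from the base axis. Payload 5.5 kg.
Tool frame: the origin (TCP) lies at the very end of the fingers, on their centre line; the grasp point (between the pads) lies 19 mm behind it; z points along the fingers, y is the line along which they close (so a half turn about z gives the same grasp; the last joint's range is limited). The gripper opens to 85 mm and grips with 20 to 120 N. Pads are 22 mm wide; open, the fingers measure 114 mm over their backs; the gripper's body (76 mm by 85 mm) begins 54 mm behind the grasp point. The pads swing forward as they close: fully open they stand 13 mm farther back than shut.
Start: joints at [-1.449, 0.313, 0.046, 1.304, 0, 1.431], TCP at [0.149, -0.555, 0.231] pointing down, gripper open.
Joint ranges: [-2.76, 2.76], [-0.86, 1.69], [-1.03, 1.26], [-2.2, 2.34], [-1.47, 1.5], [-3.14, 3.14]. Speed limits (rad/s): [2.57, 2.57, 3.14, 3.14, 3.14, 3.14].

INTERFACE

Orientations are given as a unit quaternion [w, x, y, z].
In Python, from workcell import env, cams, ticket, spotter gives the robot as it stands.
- The arm moves only by the tool jog_arm, never from a script. Its argument "increments" is a list that holds one entry, the list of rows, each a list of 7 numbers: the shift along the tool's x, y, z in units of 0.25 m (1.0 is 0.25 m), then the turn, a rotation vector about the tool's x, y, z in units of 180 degrees (1.0 is 180 degrees), then the closure in counts, from 0 (fully open) to 255 (shut). A call has 1 to 20 rows; each row shifts and turns the commanded pose from where the row before left it, along the tool's axes as they then stand; what a row does not reach is not made up. A row lasts 1/10 s, in which the tool goes at most 50 mm and 8.59 degrees, less where a joint would pass 70% of its speed; a pose out of reach is approached as far as the arm can. A call with a number of a shift or a turn outside -1 to 1 is refused whole. A call with a gripper value outside its range is refused whole. The fingers move at their own pace and stop on an object; "force" is the grip in N (left out, the last holds). Time passes only in rows, so rows that do not move let the fingers close. It gives the time, the measured TCP pose, the force, the opening and the grip force at its end, in the units of the state.
- env.get_state(): the state, without advancing time (a new reading comes with each control period).
- cams.read_camera(name): name is "side" or "top"; returns a dict with "pixels" (384x512x3 uint8, red, green, blue), "fx", "fy", "cx", "cy" (pixels), "xyz" and "attitude" of the camera in the world. Camera axes: x right, y down, z forward; pixel columns grow to the right and rows downward; lengths in m; the calibration is good to about 2 mm. A picture is of the moment at which its call begins. There is no depth.
- ticket.hand_in(): hands the job in; it is judged then, once.
Trained networks look in the newest picture that a camera, given by its name, has taken for a name from the list of things; names that differ only in an ending like _2 or _b are one class to them, and where a whole thing is asked for, a point or a joint stands for the part that bears it (a point fixed in the world has none). Each returns a list of dicts, best first, with "conf" (0 to 1); they miss things now and then, are a little off and sometimes report something else, mostly with a low value. They report only what shows in the picture. A call takes as long as a camera call. They do not tell look-alikes from the thing itself.
- spotter.find_in(target, camera): "uv" ([column, row] in pixels, amid what is visible of it).
- spotter.cut_out(target, camera): "region" (384x512 bool, what is visible of it) and "uv" ([column, row] in pixels, amid what is visible of it).
- spotter.landmark_of(target, camera): "uv" ([column, row] in pixels: a listed point, or the origin of a listed thing).
The state is a dict: "clock": time; "joint_pos": joint angles; "qvel": joint speeds; "tau": joint torques, N m; "tcp_pos": TCP position; "orientation": TCP orientation; "wrist_force": force on the tool from outside, world axes, zero at the start; "ft_torque": the same for the moment, N m; "finger_gap": finger opening in m; "grip_force": force on a finger pad.
Only numpy, scipy, OpenCV 4.12 (cv2) and the standard library are available. Lean on these libraries where they do the work, as an engineer would, in place of code of your own. Each camera call takes 0.05 s, during which the arm holds its last target. There are 200 camera calls.

TASK

Fit the steel drive yoke, ears up, onto the upright splined shaft of the gearbox: press lightly while rocking it round until the teeth mesh, never forcing it, and push it gently fully home. Then turn the yoke, shaft and all, until its two ears stand on the gearbox's two ribbed long sides (square to the box), let go and back away. Leave the bearing and the hole saw where they are.

Things in the scene. Friction and masses are not known exactly. Their poses are not given: they have to be found in the camera images.
- yoke: bare-steel drive yoke, 46 mm across, 71 mm tall, 0.3 to 0.6 kg, standing loose on the bench, ears up, at any yaw. Origin: centre of its underside; z up the bore, y through both ears; the same after a half turn. Hub: cylinder 46 mm in diameter, 36 mm tall, open splined bore right through: four straight teeth 9 mm wide, tips at 12.4 mm radius, roots at 16 mm
- yoke_grip (a point): on the yoke's axis, 52 mm above its underside, axes as the yoke's: midway between its two upright flat ears, a good height to grasp. The ears' outer faces are parallel, 46 mm apart (y = +-23 mm); each ear is 9 mm thick, 26 mm wide along x, from 36 to 71 mm above the underside, rounded on top, with a 14 mm cross hole. Grasp across the outer faces from above
- gearbox: small grey gearbox bolted to the bench, 104 (x) by 74 (y) by 62 mm tall, cooling ribs on its two long sides (+y and -y), brass plug on the -x end. Origin: centre of its underside, z up. In the finished job the yoke's y axis is parallel to the gearbox's y axis, either way round. An upright splined shaft stands in the middle of its top. Meshes every 90 deg, about 5 deg play each way
- shaft_seat (a point): fixed to the gearbox, axes as the gearbox's (does not turn with the shaft): on the shaft's axis at the shoulder, 66 mm above the bench, on which the yoke's underside rests when fully home. The shaft stays where it is turned, with about 0.2 N m of friction. More than 70 N between yoke and gearbox or shaft, also as a knock, counts as forcing. The unmeasured tooth angle varies
- shaft_top (a point): fixed to the gearbox, on the shaft's axis 28 mm above shaft_seat: flat upper ends of the four shaft teeth (28 mm tall, 9.2 mm wide, out to 15 mm radius, root 11.5 mm), where an unmeshed yoke stops. Above it a round nose, 11.7 mm in radius for 6 mm, then tapered to 7 mm at 14 mm, enters the bore with 0.7 mm play all round
- bearing: bystander: steel ball bearing 45 mm in diameter, 14 mm tall, lying loose on the bench; origin at the centre of its underside
- hole_saw: bystander: dark cup-shaped hole saw 34 mm in diameter, 36 mm tall, teeth up, standing loose on the bench; origin at the centre of its underside
Things that resemble listed ones, but are neither listed nor needed, are in the scene too. Of the things shaped like the yoke, the steel one is meant.

How it is judged:
On the way:
1. the yoke is over the shaft's end, upright, the nose in its bore (z of yoke in the frame of shaft_seat between 0.015 and 0.038 m and horizontal distance between yoke and shaft_seat below 0.005 m and angle between yoke's own z axis and vertical below 0.2 rad), for 0.05 s.
At the end, for the whole second after the job is handed in: The yoke is on the shaft, ears up (tilt under 0.08 rad), within 3 mm of fully home on the shoulder and 4 mm of the axis, its ears' axis (y) within 0.12 rad of the gearbox's y, at rest and released (z of yoke in the frame of shaft_seat between -0.003 and 0.003 m and horizontal distance between yoke and shaft_seat below 0.004 m and angle between yoke's own z axis and vertical below 0.08 rad and angle between the y axis of yoke and the y axis of gearbox, either way round below 0.12 rad and linear speed of yoke below 0.02 m/s); the robot touches nothing.
It fails at once if the yoke is forced: more than 70 N between it and the gearbox with its shaft (contact force between yoke and gearbox above 70 N).
It fails at once if the bearing is moved by more than 25 mm (distance of bearing from where it was at the start of the episode above 0.025 m).
It fails at once if the hole saw is moved by more than 25 mm (distance of hole_saw from where it was at the start of the episode above 0.025 m).
It also fails if it takes over 72 s, if anything falls off the work surface, if the arm or the gripper's body presses on something with over 40 N, if the wrist force passes 120 N, or if a joint passes its speed limit or range.

## Working session

There is one attempt and no reset: what is moved stays moved. The work goes in short steps, Python scripts to look and compute and a tool call to move; the robot and the scene stay as the last step left them, time stands still between calls to the robot, and variables do not carry over. Pictures are saved under pics/ and viewed, at most 10 in all, crops included, and the job is handed in when it is done.

Besides the shell and the picture viewer there is one more tool, called as a command line: name --argument value ..., lists and objects as JSON in quotes. jog_arm: Moves the arm, as the interface text tells. Shifts and turns lie within -1 to 1; 1 stands for 0.25 m of shift or 180 degrees of turn. Its arguments: {"type":"object","properties":{"increments":{"type":"array"},"force":{"type":"number"}},"required":["increments"]}

```bash
mkdir -p pics; cat > h.py <<'E'
import numpy as np, cv2
from scipy.spatial.transform import Rotation as R
from workcell import env, cams, ticket, spotter
def rot(c):
    q=np.array(c['attitude'],float)
    return q if q.shape==(3,3) else R.from_quat(q[[1,2,3,0]]).as_matrix()
def ray(c,uv,z):
    d=rot(c)@np.array([(uv[0]-c['cx'])/c['fx'],(uv[1]-c['cy'])/c['fy'],1]); o=np.array(c['xyz'])
    return o+d*(z-o[2])/d[2]
def proj(c,p):
    v=rot(c).T@(np.array(p)-c['xyz']); return np.array([c['fx']*v[0]/v[2]+c['cx'],c['fy']*v[1]/v[2]+c['cy']])
E
python3 - <<'E'
from h import *
a=[]
for n in('top','side'):
    c=cams.read_camera(n); print(n,c['xyz'],c['attitude'],c['fx'])
    im=c['pixels'][:,:,::-1].copy(); cv2.imwrite(f'pics/{n}0.png',im)
    for t,z in(('yoke',0),('yoke_grip',.052),('gearbox',0),('shaft_seat',.066),('shaft_top',.094),('bearing',0),('hole_saw',0)):
        for r in spotter.landmark_of(t,n): print(t,np.round(r['uv'],1),round(r['conf'],2),np.round(ray(c,r['uv'],z),4))
print(env.get_state())
E
```

```text
top [0.28703809 0.15624955 1.33369325] [ 0.04755584 -0.70201215  0.70923856 -0.04356664] 435.5076054550412
yoke [179.5 214.3] 0.76 [0.3942 0.389  0.    ]
yoke [149.4 205.8] 0.54 [0.4214 0.4822 0.    ]
yoke [248.9 198.3] 0.52 [0.4415 0.1755 0.    ]
yoke_grip [176.3 213.6] 0.72 [0.3922 0.3894 0.052 ]
yoke_grip [147.2 205.3] 0.69 [0.4178 0.476  0.052 ]
yoke_grip [246.8 193.6] 0.59 [0.4495 0.1808 0.052 ]
gearbox [369.3 190.4] 0.83 [ 0.4621 -0.1961  0.    ]
shaft_seat [373.7 186.1] 0.75 [ 0.466  -0.1922  0.066 ]
shaft_top [372.7 183.8] 0.63 [ 0.4687 -0.1819  0.094 ]
bearing [207.3 196.8] 0.49 [0.4475 0.3038 0.    ]
hole_saw [290.6 200. ] 0.4 [0.4348 0.0471 0.    ]
side [-0.0336245   0.8384293   0.72919438] [ 0.1347485  -0.26780521  0.85229217 -0.42862719] 399.540738166282
yoke [180.2 305.9] 0.68 [ 0.4238  0.4719 -0.    ]
yoke [247.9 229.5] 0.65 [0.4483 0.1804 0.    ]
yoke [214.6 284.9] 0.58 [0.3992 0.3821 0.    ]
yoke_grip [248.1 214.3] 0.77 [0.4486 0.1781 0.052 ]
yoke_grip [177.5 292.2] 0.76 [0.4205 0.4753 0.052 ]
yoke_grip [210.8 271.6] 0.66 [0.3998 0.3899 0.052 ]
gearbox [309.9 163.5] 
[... 288 characters left out ...]
    ]
{'clock': 0.8, 'joint_pos': array([-1.44860163e+00,  3.13121244e-01,  4.61190935e-02,  1.30361683e+00,
        2.11948147e-05,  1.43121033e+00]), 'qvel': array([-0.00047496,  0.0007081 , -0.00056794, -0.00334079,  0.00178853,
       -0.00080526]), 'tau': array([ 1.31967690e-04, -4.80389178e+01,  2.98793936e+01, -6.78036076e-05,
       -4.45727082e-07,  1.01720642e-05]), 'tcp_pos': array([ 0.14882064, -0.55545276,  0.23137585]), 'orientation': array([8.87640131e-05, 9.91446077e-01, 1.30516926e-01, 9.82592742e-06]), 'wrist_force': array([-0.04812828, -0.2688354 ,  0.27744352]), 'ft_torque': array([0.00582457, 0.0291863 , 0.02024832]), 'grip_force': 0.0, 'finger_gap': 0.08516783905317021}
```

View pics/top0.png

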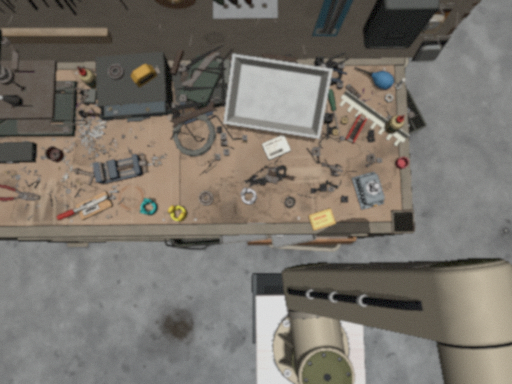

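View pics/side0.png

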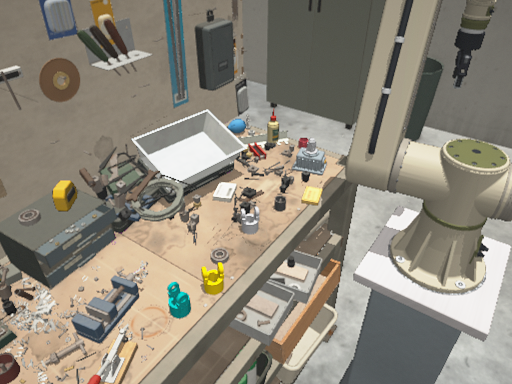

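The three yoke-shaped things in top are (149,206) teal, (178,213) yellow and (248,196) bare steel. The last fits the description. I'll confirm it enlarged, together with the gearbox.

```bash
python3 - <<'E'
from h import *
t=cv2.imread('pics/top0.png'); s=cv2.imread('pics/side0.png')
def crop(im,u,v,r): return cv2.resize(im[v-r:v+r,u-r:u+r],(390,290) if 0 else (295,295),interpolation=cv2.INTER_CUBIC)
cv2.imwrite('pics/crop1.png',np.vstack([np.hstack([crop(t,248,196,16),crop(t,371,188,24)]),np.hstack([crop(s,248,220,26),crop(s,311,156,26)])]))
for n in('top','side'):
    c=cams.read_camera(n)
    for tg in('yoke','gearbox'):
        for r in spotter.cut_out(tg,n):
            m=r['region'].astype(np.uint8); p=cv2.findNonZero(m)
            print(n,tg,np.round(r['uv'],1),round(r['conf'],2),m.sum(),cv2.minAreaRect(p),cv2.boundingRect(p))
c=cams.read_camera('top')
for z in (0,.052,.094): print(proj(c,[.4485,.179,z]),proj(c,[.464,-.195,z]))
E
```

```text
top yoke [182.  215.8] 0.64 185 ((177.00001525878906, 213.00003051757812), (18.384775161743164, 14.142135620117188), 45.0) (168, 206, 19, 16)
top yoke [144.9 205.8] 0.57 208 ((148.09999084472656, 207.20001220703125), (16.76007080078125, 16.127614974975586), 18.434947967529297) (139, 198, 18, 18)
top gearbox [369.3 189.8] 0.93 891 ((367.8037414550781, 190.1934356689453), (34.20488739013672, 27.13909149169922), 74.47589111328125) (351, 172, 33, 38)
side yoke [176.2 301. ] 0.92 632 ((178.63198852539062, 299.84771728515625), (36.54973602294922, 21.944089889526367), 85.91438293457031) (167, 282, 24, 37)
side yoke [248.  222.4] 0.63 403 ((249.0, 220.5), (27.0, 18.0), 90.0) (240, 207, 19, 28)
side yoke [212.5 280.3] 0.61 542 ((213.28846740722656, 279.44232177734375), (30.397998809814453, 21.96500587463379), 78.69007110595703) (201, 263, 23, 32)
side gearbox [309.4 158.2] 0.58 795 ((311.81390380859375, 157.38687133789062), (31.35492706298828, 36.566505432128906), 19.98310661315918) (292, 138, 35, 37)
side gearbox [216.7 256.8] 0.29 246 ((219.0, 255.5), (15.0, 18.0), 90.0) (210, 248, 19, 16)
[247.73528455 196.04443743] [368.90334288 189.78164602]
[247.41867225 193.94078731] [373.4227529  187.42825787]
[247.14388036 192.11500226] [377.34517785 185.3857372 ]
```

View pics/crop1.png

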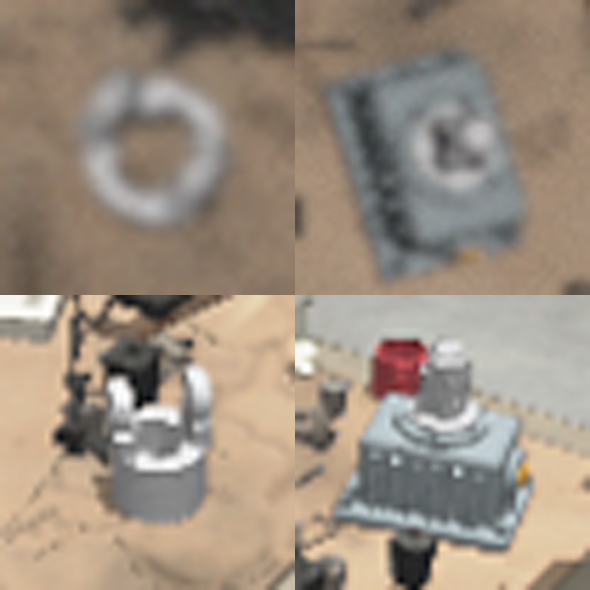

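The crop confirms bare steel at top (248,196) and side (248,222), ears up. The gearbox's plug end faces the bottom of the top image. Next I'll work out the yaws and triangulate.

```bash
python3 - <<'E'
from h import *
T=cams.read_camera('top');S=cams.read_camera('side')
e1,e2=ray(S,(242.8,208.6),.069),ray(S,(256,206.9),.069)
print('ears',e1,e2,(e1+e2)/2,np.linalg.norm(e1-e2),np.degrees(np.arctan2(*(e2-e1)[1::-1])))
print('hub',ray(T,(248.8,196.3),.036))
f=lambda x,y:(347+(x-295)/6.146,164+y/6.146)
a,b=ray(T,f(385,275),0),ray(T,f(330,90),0); d=b-a; print('gb x yaw',np.degrees(np.arctan2(d[1],d[0])),np.linalg.norm(d))
a,b=ray(T,f(522,240),0.06),ray(T,f(480,65),0.06); d=b-a; print('gb x yaw',np.degrees(np.arctan2(d[1],d[0])))
print('nose',ray(T,f(480,135),.108),ray(S,(312.3,138.8),.108)); print('should',ray(T,f(455,150),.066))
def tri(pl):
    from scipy.optimize import least_squares
    return least_squares(lambda x:np.concatenate([proj(c,x)-u for c,u in pl]),[.45,0,.05])
print(tri([(T,f(480,135)),(S,(312.3,138.8))]).x)
# edge fits using template: mean of networks
for n,c in(('top',T),('side',S)):
    for t,z in(('shaft_seat',.066),('shaft_top',.094),('yoke_grip',.052)):
        for r in spotter.landmark_of(t,n): print(n,t,np.round(r['uv'],1),round(r['conf'],2),np.round(ray(c,r['uv'],z),4))
# rectified top-view of gearbox top plane & yoke z=.036/.071 plane, 0.5mm/px grid... scale 0.4mm
def rect(c,x0,y0,z,h=.07,n=290):
    g=np.linspace(h,-h,n); m=np.array([[proj(c,[x0+a,y0+b,z]) for b in g] for a in g],np.float32)
    return cv2.remap(c['pixels'],m,None,cv2.INTER_CUBIC)[:,:,::-1]
cv2.imwrite('pics/rect.png',np.vstack([np.hstack([rect(T,.465,-.193,.062),rect(S,.465,-.193,.062)]),np.hstack([rect(T,.449,.179,.036,.05),rect(S,.449,.179,.069,.05)])]))
E
```

```text
ears [0.46165519 0.18354869 0.069     ] [0.43722583 0.1577701  0.069     ] [0.44944051 0.1706594  0.069     ] 0.03551519337288391 -133.46066065994
hub [0.44333529 0.17519665 0.036     ]
gb x yaw 14.210307086875112 0.09673076259038785
gb x yaw 10.729147538124966
nose [ 0.46034703 -0.19026388  0.108     ] [ 0.46056556 -0.19098941  0.108     ]
should [ 0.45918375 -0.18989118  0.066     ]
[ 0.46023055 -0.1901442   0.10849527]
top shaft_seat [374.1 185.5] 0.67 [ 0.4678 -0.1934  0.066 ]
top shaft_top [376.3 183.2] 0.64 [ 0.4704 -0.1923  0.094 ]
top yoke_grip [247.2 195.4] 0.54 [0.4441 0.1797 0.052 ]
top yoke_grip [177.5 208. ] 0.53 [0.4088 0.3861 0.052 ]
top yoke_grip [147.1 203.7] 0.51 [0.4225 0.4764 0.052 ]
side shaft_seat [310.5 152.1] 0.64 [ 0.4567 -0.1791  0.066 ]
side shaft_top [312.1 138.5] 0.56 [ 0.4732 -0.2156  0.094 ]
side yoke_grip [210.6 271.2] 0.94 [0.401  0.3892 0.052 ]
side yoke_grip [182.7 293.6] 0.94 [0.4088 0.4717 0.052 ]
side yoke_grip [249.1 212.7] 0.72 [0.4503 0.1711 0.052 ]
```

View pics/rect.png

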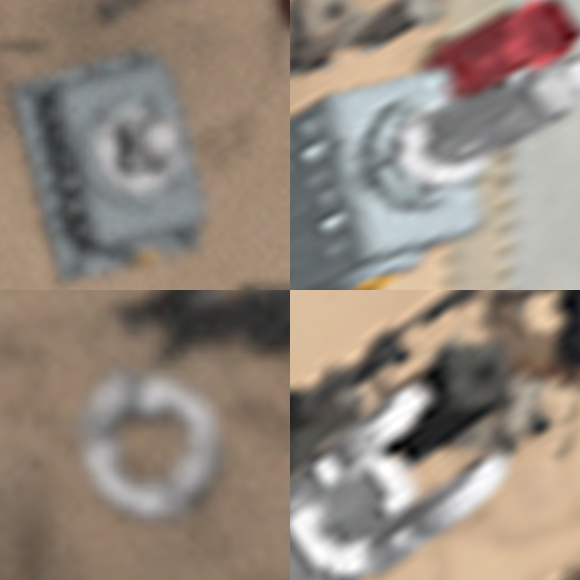

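```bash
cat >> h.py <<'E'
def yaw(Rm): return np.degrees(np.arctan2(Rm[1,0],Rm[0,0]))
def plan(way,grip,start=None):
    """way: list of (pos, tool-x yaw deg, nrows); prints rounded rows; closed loop on the commanded pose"""
    s=env.get_state(); p=np.array(s['tcp_pos']); q=s['orientation']; y=yaw(R.from_quat(np.array(q)[[1,2,3,0]]).as_matrix())
    if start: p,y=np.array(start[0]),start[1]
    out=[]
    for P,Y,n in way:
        for k in range(n,0,-1):
            dw=(np.array(P)-p)/k; c,sn=np.cos(np.radians(y)),np.sin(np.radians(y))
            t=np.round(np.array([c*dw[0]+sn*dw[1],sn*dw[0]-c*dw[1],-dw[2]])/.25,3); tz=round(-(Y-y)/k/180,3)
            out.append([*map(float,t),0,0,tz,grip]); t=t*.25
            p=p+[c*t[0]+sn*t[1],sn*t[0]-c*t[1],-t[2]]; y-=tz*180
    print(str(out).replace(' ','').replace('0.0,','0,')); print(np.round(p,4),round(y,2))
E
python3 - <<'E'
from h import *
plan([([.42,-.2,.24],75,9),([.449,.174,.2],138,9)],0)
E
```

```text
[[0.157,-0.121,-0.004,0,0,np.float64(-0.037),0],[0.17,-0.102,-0.004,0,0,np.float64(-0.037),0],[0.181,-0.082,-0.004,0,0,np.float64(-0.037),0],[0.189,-0.06,-0.004,0,0,np.float64(-0.037),0],[0.195,-0.038,-0.004,0,0,np.float64(-0.037),0],[0.198,-0.015,-0.004,0,0,np.float64(-0.037),0],[0.199,0.008,-0.004,0,0,np.float64(-0.037),0],[0.197,0.031,-0.003,0,0,np.float64(-0.037),0],[0.192,0.053,-0.004,0,0,np.float64(-0.037),0],[0.164,-0.031,0.018,0,0,np.float64(-0.039),0],[0.166,-0.01,0.018,0,0,np.float64(-0.039),0],[0.166,0.01,0.018,0,0,np.float64(-0.039),0],[0.164,0.03,0.018,0,0,np.float64(-0.039),0],[0.159,0.05,0.018,0,0,np.float64(-0.039),0],[0.152,0.069,0.018,0,0,np.float64(-0.039),0],[0.142,0.087,0.017,0,0,np.float64(-0.039),0],[0.131,0.104,0.018,0,0,np.float64(-0.039),0],[0.116,0.119,0.017,0,0,np.float64(-0.038),0]]
[0.449  0.1739 0.2001] 137.94
```

jog_arm --increments '[[[0.157, -0.121, -0.004, 0, 0, -0.037, 0], [0.17, -0.102, -0.004, 0, 0, -0.037, 0], [0.181, -0.082, -0.004, 0, 0, -0.037, 0], [0.189, -0.06, -0.004, 0, 0, -0.037, 0], [0.195, -0.038, -0.004, 0, 0, -0.037, 0], [0.198, -0.015, -0.004, 0, 0, -0.037, 0], [0.199, 0.008, -0.004, 0, 0, -0.037, 0], [0.197, 0.031, -0.003, 0, 0, -0.037, 0], [0.192, 0.053, -0.004, 0, 0, -0.037, 0], [0.164, -0.031, 0.018, 0, 0, -0.039, 0], [0.166, -0.01, 0.018, 0, 0, -0.039, 0], [0.166, 0.01, 0.018, 0, 0, -0.039, 0], [0.164, 0.03, 0.018, 0, 0, -0.039, 0], [0.159, 0.05, 0.018, 0, 0, -0.039, 0], [0.152, 0.069, 0.018, 0, 0, -0.039, 0], [0.142, 0.087, 0.017, 0, 0, -0.039, 0], [0.131, 0.104, 0.018, 0, 0, -0.039, 0], [0.116, 0.119, 0.017, 0, 0, -0.038, 0], [0, 0, 0, 0, 0, 0, 0]]]' --force 80

```text
clock: 3.45
tcp_pos: [0.4488, 0.178, 0.1995]
orientation: [-0.0, 0.355, 0.935, 0.001]
wrist_force: [-1.3, -0.4, -0.7]
finger_gap: 0.0851
grip_force: 0.0
```

jog_arm --increments '[[[0, 0, 0.12, 0, 0, 0, 0], [0, 0, 0.12, 0, 0, 0, 0], [0, 0, 0.12, 0, 0, 0, 0], [0, 0, 0, 0, 0, 0, 0]]]'

```text
clock: 3.85
tcp_pos: [0.4459, 0.1727, 0.1067]
orientation: [-0.003, 0.359, 0.933, -0.002]
wrist_force: [-0.5, 0.8, 0.0]
finger_gap: 0.0854
grip_force: 0.0
```

```bash
python3 - <<'E'
from h import *
s=env.get_state(); print(s['tcp_pos'],s['clock'],s['wrist_force'])
S=cams.read_camera('side');T=cams.read_camera('top')
p=s['tcp_pos'];print(proj(S,p),proj(T,p))
im=S['pixels'][:,:,::-1]; k=10
a=cv2.resize(im[190:245,220:280],None,fx=k,fy=k,interpolation=cv2.INTER_CUBIC)
def ov(x,y,yw,col):
    c,sn=np.cos(np.radians(yw)),np.sin(np.radians(yw))
    def L(pts,cl):
        uv=np.array([(proj(S,[x+c*u-sn*v,y+sn*u+c*v,z])-[220,190]+.5)*k for u,v,z in pts]); cv2.polylines(a,[np.int32(uv)],cl,col,1)
    th=np.linspace(0,2*np.pi,40)
    for z in(0,.036): L([(.023*np.cos(t),.023*np.sin(t),z) for t in th],True)
    for v in(.014,.023,-.014,-.023): L([(-.013,v,.036),(-.013,v,.058)]+[(.013*np.cos(t),v,.058+.013*np.sin(t)) for t in np.linspace(np.pi,0,12)]+[(.013,v,.036)],False)
ov(.449,.176,48,(0,0,255))
cv2.imwrite('pics/ov1.png',a)
E
```

```text
[0.44592056 0.1726753  0.1066916 ] 3.85 [-0.45435278  0.75354719  0.04891546]
[249.9565736  197.21720095] [249.29042506 192.41569763]
```

View pics/ov1.png

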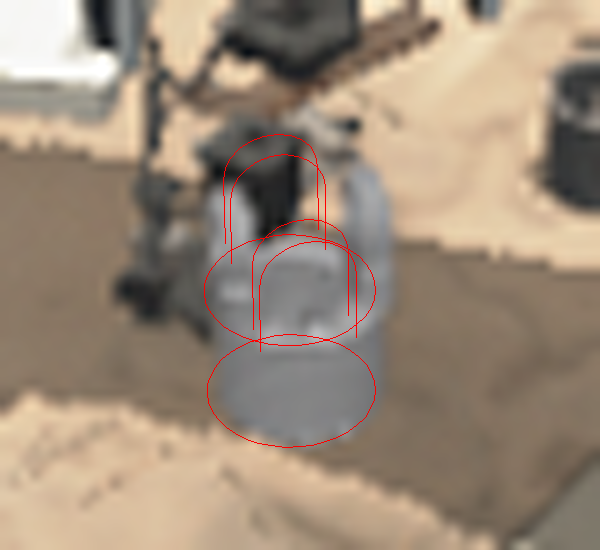

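The overlay had the ear axis 90° out (my drawing slip). The actual ears show at crop (230,165) and (368,155), and the hub spans columns 215–382. I'll fit the pose to these.

```bash
python3 - <<'E'
from h import *
from scipy.optimize import least_squares
S=cams.read_camera('side'); k=10
s=env.get_state(); print(s['tcp_pos'],s['clock'])
def P(x,y,yw,pts):
    c,sn=np.cos(np.radians(yw)),np.sin(np.radians(yw))
    return np.array([(proj(S,[x+c*u-sn*v,y+sn*u+c*v,z])-[220,190]+.5)*k for u,v,z in pts])
th=np.linspace(0,2*np.pi,60)
def feat(q):
    h=P(*q,[(.023*np.cos(t),.023*np.sin(t),0) for t in th]); h2=P(*q,[(.023*np.cos(t),.023*np.sin(t),.018) for t in th])
    e=[P(*q,[(.013*np.cos(t),v,.058+.013*np.sin(t)) for v in(a,b) for t in np.linspace(np.pi,0,30)]) for a,b in((.014,.023),(-.014,-.023))]
    e.sort(key=lambda m:m[:,0].mean())
    return np.array([h2[:,0].min(),h2[:,0].max(),h[:,1].max(),e[0][:,0].min(),e[0][:,1].min(),e[1][:,0].max(),e[1][:,1].min()])
obs=np.array([215,382,443,207,162,392,152])
for y0 in(20,48,70,138):
    r=least_squares(lambda q:feat([q[0],q[1],q[2]*1000])-obs,[.449,.176,(y0+90)/1000],x_scale=[.001,.001,.01])
    print(r.x,r.cost,np.round(r.fun))
E
```

```text
[0.4497868  0.17361637 0.11123714] 4.0
[0.45032185 0.17006794 0.1328483 ] 81.23058677725184 [ -0.   2. -10.  -0.   6.  -1.   4.]
[0.45032186 0.17006794 0.13284819] 81.23058677280896 [ -0.   2. -10.  -0.   6.  -1.   4.]
[0.45032186 0.17006794 0.13284826] 81.23058677226722 [ -0.   2. -10.  -0.   6.  -1.   4.]
[0.4503231  0.17007604 0.31317101] 81.05618111096271 [ -0.   2. -10.  -1.   7.  -1.   4.]
```

jog_arm --increments '[[[0, 0, 0.1, 0, 0, 0.022, 0], [0, 0, 0.1, 0, 0, 0, 0], [0, 0, 0.06, 0, 0, 0, 0], [0, 0, 0.04, 0, 0, 0, 0], [0, 0, 0, 0, 0, 0, 0]]]'

```text
clock: 4.5
tcp_pos: [0.4494, 0.1738, 0.0352]
orientation: [0.0, 0.391, 0.92, -0.0]
wrist_force: [-0.1, 0.7, 0.6]
finger_gap: 0.0855
grip_force: 0.0
```

jog_arm --increments '[[[0, 0, 0, 0, 0, 0, 110], [0, 0, 0, 0, 0, 0, 150], [0, 0, 0, 0, 0, 0, 200], [0, 0, 0, 0, 0, 0, 200], [0, 0, 0, 0, 0, 0, 200], [0, 0, 0, 0, 0, 0, 200], [0, 0, 0, 0, 0, 0, 200]]]' --force 80

```text
clock: 5.2
tcp_pos: [0.4497, 0.174, 0.0364]
orientation: [0.001, 0.391, 0.92, 0.0]
wrist_force: [-2.1, -1.0, 7.1]
finger_gap: 0.0451
grip_force: 80.0
```

```bash
python3 - <<'E'
from h import *
plan([([.45,.174,.2],134,4),([.50,-.03,.2],170,5),([.4605,-.1905,.175],194,4)],200)
E
```

```text
[[-0,0,-0.164,0,0,np.float64(-0.0),200],[-0,0,-0.163,0,0,np.float64(-0.0),200],[-0,0,-0.164,0,0,np.float64(-0.0),200],[-0.001,0.001,-0.163,0,0,np.float64(-0.0),200],[-0.145,-0.085,-0,0,0,np.float64(-0.04),200],[-0.133,-0.102,-0,0,0,np.float64(-0.04),200],[-0.12,-0.118,-0,0,0,np.float64(-0.04),200],[-0.104,-0.132,-0,0,0,np.float64(-0.04),200],[-0.086,-0.144,-0,0,0,np.float64(-0.04),200],[0.011,-0.165,0.025,0,0,np.float64(-0.033),200],[0.028,-0.163,0.025,0,0,np.float64(-0.033),200],[0.044,-0.159,0.025,0,0,np.float64(-0.034),200],[0.062,-0.153,0.025,0,0,np.float64(-0.033),200]]
[ 0.4604 -0.1904  0.1749] 193.93
```

jog_arm --increments '[[[0, 0, -0.164, 0, 0, 0, 200], [0, 0, -0.163, 0, 0, 0, 200], [0, 0, -0.164, 0, 0, 0, 200], [-0.001, 0.001, -0.163, 0, 0, 0, 200], [-0.145, -0.085, 0, 0, 0, -0.04, 200], [-0.133, -0.102, 0, 0, 0, -0.04, 200], [-0.12, -0.118, 0, 0, 0, -0.04, 200], [-0.104, -0.132, 0, 0, 0, -0.04, 200], [-0.086, -0.144, 0, 0, 0, -0.04, 200], [0.011, -0.165, 0.025, 0, 0, -0.033, 200], [0.028, -0.163, 0.025, 0, 0, -0.033, 200], [0.044, -0.159, 0.025, 0, 0, -0.034, 200], [0.062, -0.153, 0.025, 0, 0, -0.033, 200], [0, 0, 0, 0, 0, 0, 200], [0, 0, 0, 0, 0, 0, 200], [0, 0, 0, 0, 0, 0, 200]]]'

```text
clock: 6.8
tcp_pos: [0.4594, -0.1897, 0.1733]
orientation: [-0.0, -0.121, 0.993, 0.0]
wrist_force: [-0.1, -0.2, -3.4]
finger_gap: 0.0452
grip_force: 83.8
```

```bash
python3 - <<'E'
from h import *
s=env.get_state(); print(s['tcp_pos'],yaw(R.from_quat(s['orientation'][[1,2,3,0]]).as_matrix()),s['wrist_force'],s['finger_gap'],s['clock'])
S=cams.read_camera('side');T=cams.read_camera('top')
p=s['tcp_pos']; print(proj(S,p),proj(S,p-[0,0,.036]))
im=S['pixels'][:,:,::-1]; k=9; u0,v0=282,105
a=cv2.resize(im[v0:v0+66,u0:u0+60],None,fx=k,fy=k,interpolation=cv2.INTER_CUBIC)
cv2.imwrite('pics/ov2.png',a)
E
```

```text
[ 0.45938115 -0.18966674  0.17332039] -166.0942787975745 [-0.06042568 -0.18506754 -3.43411516] 0.04516398842725373 6.8
[314.24696376 120.39749744] [313.23237187 130.8312737 ]
```

View pics/ov2.png

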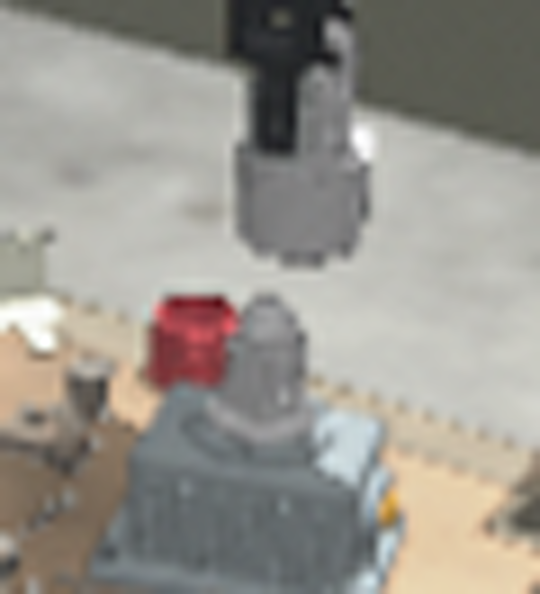

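```bash
python3 - <<'E'
from h import *
from scipy.optimize import least_squares
S=cams.read_camera('side'); T=cams.read_camera('top'); k=9
s=env.get_state(); tc=s['tcp_pos']; print(rot(S)[:,0],tc)
P=lambda pts:np.array([(proj(S,p)-[282,105]+.5)*k for p in pts])
th=np.linspace(0,2*np.pi,60)
circ=lambda x,y,r,z:P([(x+r*np.cos(t),y+r*np.sin(t),z) for t in th])
zb=tc[2]-.036
def hub(q):
    m=circ(*q,.023,zb+.018); b=circ(*q,.023,zb); return np.array([m[:,0].min(),m[:,0].max(),(b[:,1].max())])
def sh(q):
    m=circ(*q,.0145,.08); n=circ(*q,.007,.108); return np.array([m[:,0].min(),m[:,0].max(),n[:,1].min()])
h=least_squares(lambda q:hub(q)-[235,367,264],tc[:2],x_scale=.001); print('hub',h.x,h.fun)
g=least_squares(lambda q:sh(q)-[228,308,294],tc[:2],x_scale=.001); print('shaft',g.x,g.fun)
print('hub at tcp',hub(tc[:2]),'shaft at (.4602,-.1903)',sh([.4602,-.1903]))
y=np.radians(-166.1); print('tool x',np.cos(y),np.sin(y))
cv2.imwrite('pics/topraw.png',T['pixels'][:,:,::-1])
E
```

```text
[-8.20246424e-01 -5.72010307e-01 -1.12986349e-04] [ 0.45997302 -0.18938805  0.17369493]
hub [ 0.45754799 -0.19402131] [-0.7815827   0.77919579 -0.04848591]
shaft [ 0.46313681 -0.19381485] [-0.517966    0.51700517 -0.01918784]
hub at tcp [221.57567112 355.30590913 267.29817696] shaft at (.4602,-.1903) [229.91707831 311.18673314 300.18196596]
tool x -0.9707164815781908 -0.24022804247726384
```

jog_arm --increments '[[[-0.022, -0.003, 0, 0, 0, 0, 200], [0, 0, 0.05, 0, 0, 0, 200], [0, 0, 0.05, 0, 0, 0, 200], [0, 0, 0.012, 0, 0, 0, 200], [0, 0, 0.008, 0, 0, 0, 200], [0, 0, 0, 0, 0, 0, 200]]]'

```text
clock: 7.6
tcp_pos: [0.4649, -0.1898, 0.143]
orientation: [-0.0, -0.121, 0.993, 0.0]
wrist_force: [0.7, -0.4, -4.6]
finger_gap: 0.0448
grip_force: 83.9
```

jog_arm --increments '[[[0, 0, 0.008, 0, 0, 0, 200], [0, 0, 0.008, 0, 0, 0, 200], [0, 0, 0, 0, 0, 0, 200]]]'

```text
clock: 7.9
tcp_pos: [0.4651, -0.1899, 0.1395]
orientation: [-0.0, -0.121, 0.993, -0.0]
wrist_force: [0.6, 0.9, -5.5]
finger_gap: 0.0453
grip_force: 83.9
```

jog_arm --increments '[[[0, 0, 0.008, 0, 0, 0, 200], [0, 0, 0, 0, 0, 0, 200]]]'

```text
clock: 8.1
tcp_pos: [0.4654, -0.1898, 0.1376]
orientation: [0.0, -0.121, 0.993, 0.0]
wrist_force: [1.1, 1.2, -4.5]
finger_gap: 0.0452
grip_force: 84.0
```

jog_arm --increments '[[[0, 0, 0.006, 0, 0, 0, 200], [0, 0, 0, 0, 0, 0, 200]]]'

```text
clock: 8.3
tcp_pos: [0.4657, -0.1895, 0.1363]
orientation: [0.001, -0.121, 0.993, 0.0]
wrist_force: [1.7, 2.1, -2.4]
finger_gap: 0.0452
grip_force: 84.2
```

jog_arm --increments '[[[0, 0, 0.006, 0, 0, 0, 200], [0, 0, 0, 0, 0, 0, 200]]]'

```text
clock: 8.5
tcp_pos: [0.4658, -0.1892, 0.1343]
orientation: [0.001, -0.121, 0.993, 0.001]
wrist_force: [4.5, 3.9, -6.1]
finger_gap: 0.0454
grip_force: 83.8
```

jog_arm --increments '[[[-0.004, 0.002, 0, 0, 0, 0, 200], [0, 0, 0.004, 0, 0, 0, 200], [0, 0, 0, 0, 0, 0, 200]]]'

```text
clock: 8.8
tcp_pos: [0.466, -0.1889, 0.1332]
orientation: [-0.0, -0.121, 0.993, 0.0]
wrist_force: [1.8, 3.0, -5.2]
finger_gap: 0.0453
grip_force: 84.1
```

jog_arm --increments '[[[0, 0, 0.006, 0, 0, 0, 200], [0, 0, 0, 0, 0, 0, 200]]]'

```text
clock: 9.0
tcp_pos: [0.466, -0.189, 0.1318]
orientation: [-0.0, -0.121, 0.993, 0.0]
wrist_force: [2.2, 3.4, -4.0]
finger_gap: 0.0453
grip_force: 84.1
```

jog_arm --increments '[[[-0.001, 0.002, 0.004, 0, 0, 0, 200], [0, 0, 0.004, 0, 0, 0, 200], [0, 0, 0, 0, 0, 0, 200]]]'

```text
clock: 9.3
tcp_pos: [0.466, -0.1888, 0.13]
orientation: [-0.0, -0.121, 0.993, -0.0]
wrist_force: [1.8, 1.7, -5.2]
finger_gap: 0.0448
grip_force: 84.1
```

jog_arm --increments '[[[0, 0, 0.004, 0, 0, 0, 200], [0, 0, 0, 0, 0, 0, 200]]]'

```text
clock: 9.5
tcp_pos: [0.4662, -0.1888, 0.1298]
orientation: [0.0, -0.121, 0.993, -0.0]
wrist_force: [-1.3, 2.5, 2.9]
finger_gap: 0.0452
grip_force: 84.8
```

jog_arm --increments '[[[0, 0, 0.004, 0, 0, 0, 200], [0, 0, 0, 0, 0, 0, 200]]]'

```text
clock: 9.7
tcp_pos: [0.4663, -0.1888, 0.1296]
orientation: [0.0, -0.121, 0.993, -0.001]
wrist_force: [-3.1, 3.9, 9.6]
finger_gap: 0.045
grip_force: 85.5
```

jog_arm --increments '[[[0, -0.001, 0, 0, 0, 0.02, 200], [0, -0.001, 0, 0, 0, 0.02, 200], [0, -0.001, 0, 0, 0, 0.02, 200], [0, -0.001, 0, 0, 0, 0.02, 200], [0, 0, 0, 0, 0, 0, 200]]]'

```text
clock: 10.2
tcp_pos: [0.4668, -0.1903, 0.1297]
orientation: [0.001, 0.005, 1.0, -0.001]
wrist_force: [-2.1, 2.9, 9.8]
finger_gap: 0.0452
grip_force: 85.1
```

jog_arm --increments '[[[0, -0.001, 0, 0, 0, 0.02, 200], [0, -0.001, 0, 0, 0, 0.02, 200], [0, -0.002, 0, 0, 0, 0.02, 200], [0, -0.001, 0, 0, 0, 0.02, 200], [0, 0, 0, 0, 0, 0, 200]]]'

```text
clock: 10.7
tcp_pos: [0.4666, -0.1916, 0.1297]
orientation: [0.001, 0.13, 0.991, -0.001]
wrist_force: [-1.7, 2.1, 9.0]
finger_gap: 0.0451
grip_force: 85.1
```

jog_arm --increments '[[[0, -0.001, 0, 0, 0, 0.02, 200], [0, -0.001, 0, 0, 0, 0.02, 200], [0, -0.002, 0, 0, 0, 0.02, 200], [0, -0.001, 0, 0, 0, 0.02, 200], [0, 0, 0, 0, 0, 0, 200]]]'

```text
clock: 11.2
tcp_pos: [0.4659, -0.1926, 0.1294]
orientation: [0.001, 0.254, 0.967, -0.001]
wrist_force: [-2.6, 2.1, 8.2]
finger_gap: 0.045
grip_force: 85.1
```

jog_arm --increments '[[[0, -0.001, 0, 0, 0, 0.02, 200], [0, -0.001, 0, 0, 0, 0.02, 200], [0, -0.002, 0, 0, 0, 0.02, 200], [0, -0.001, 0, 0, 0, 0.02, 200], [0, 0, 0, 0, 0, 0, 200]]]'

```text
clock: 11.7
tcp_pos: [0.465, -0.1932, 0.128]
orientation: [0.0, 0.372, 0.928, -0.0]
wrist_force: [1.0, 1.0, -3.5]
finger_gap: 0.045
grip_force: 83.9
```

jog_arm --increments '[[[0, 0, 0.006, 0, 0, 0, 200], [0, 0, 0, 0, 0, 0, 200]]]'

```text
clock: 11.9
tcp_pos: [0.4651, -0.193, 0.126]
orientation: [-0.0, 0.372, 0.928, 0.0]
wrist_force: [1.7, 2.4, -6.1]
finger_gap: 0.0451
grip_force: 83.6
```

jog_arm --increments '[[[0, 0, 0.008, 0, 0, 0, 200], [0, 0, 0, 0, 0, 0, 200]]]'

```text
clock: 12.1
tcp_pos: [0.4652, -0.193, 0.1241]
orientation: [-0.0, 0.372, 0.928, 0.0]
wrist_force: [1.6, 1.8, -6.0]
finger_gap: 0.0452
grip_force: 83.6
```

```bash
python3 -c "
from h import *
s=env.get_state();print(s['tcp_pos'],s['wrist_force'],s['ft_torque'],s['joint_pos'])"
```

```text
[ 0.46516175 -0.19295351  0.12408738] [ 1.59924925  1.75914674 -6.01989698] [ 0.4847916  -0.68864317 -0.10150186] [-5.52868991e-01  2.36825201e-01 -3.28564766e-01  1.00545559e+00
  2.10739186e-04  2.09080933e-01]
```

Free and meshed. I'll go on down in steps to just above the shoulder.

jog_arm --increments '[[[0, 0, 0.012, 0, 0, 0, 200], [0, 0, 0.012, 0, 0, 0, 200], [0, 0, 0, 0, 0, 0, 200]]]'

```text
clock: 12.4
tcp_pos: [0.4651, -0.1928, 0.118]
orientation: [-0.0, 0.372, 0.928, 0.0]
wrist_force: [3.4, 2.9, -7.9]
finger_gap: 0.0453
grip_force: 83.6
```

jog_arm --increments '[[[0, 0, 0.016, 0, 0, 0, 200], [0, 0, 0.016, 0, 0, 0, 200], [0, 0, 0, 0, 0, 0, 200]]]'

```text
clock: 12.7
tcp_pos: [0.4651, -0.1928, 0.1098]
orientation: [-0.0, 0.372, 0.928, 0.0]
wrist_force: [5.1, 3.4, -7.1]
finger_gap: 0.045
grip_force: 83.5
```

jog_arm --increments '[[[0, 0, 0.012, 0, 0, 0, 200], [0, 0, 0.008, 0, 0, 0, 200], [0, 0, 0, 0, 0, 0, 200]]]'

```text
clock: 13.0
tcp_pos: [0.4652, -0.1928, 0.1051]
orientation: [0.0, 0.372, 0.928, 0.0]
wrist_force: [3.6, 3.5, -5.3]
finger_gap: 0.0454
grip_force: 83.8
```

jog_arm --increments '[[[0, 0, 0.005, 0, 0, 0, 200], [0, 0, 0.005, 0, 0, 0, 200], [0, 0, 0, 0, 0, 0, 200]]]'

```text
clock: 13.3
tcp_pos: [0.4652, -0.1929, 0.1028]
orientation: [0.0, 0.372, 0.928, 0.0]
wrist_force: [3.3, 3.3, -4.1]
finger_gap: 0.0455
grip_force: 84.0
```

jog_arm --increments '[[[0, 0, 0.004, 0, 0, 0, 200], [0, 0, 0.002, 0, 0, 0, 200], [0, 0, 0, 0, 0, 0, 200]]]'

```text
clock: 13.6
tcp_pos: [0.4653, -0.1929, 0.1024]
orientation: [0.001, 0.372, 0.928, 0.0]
wrist_force: [1.9, 4.8, 4.5]
finger_gap: 0.0449
grip_force: 84.8
```

jog_arm --increments '[[[0, 0, 0.004, 0, 0, 0, 200], [0, 0, 0, 0, 0, 0, 200]]]'

```text
clock: 13.8
tcp_pos: [0.4654, -0.193, 0.1023]
orientation: [0.001, 0.372, 0.928, 0.0]
wrist_force: [0.0, 5.6, 11.4]
finger_gap: 0.0449
grip_force: 85.4
```

jog_arm --increments '[[[0, 0.001, -0.004, 0, 0, -0.02, 200], [0, 0.001, 0, 0, 0, -0.02, 200], [0, 0.002, 0, 0, 0, -0.02, 200], [0, 0.001, 0, 0, 0, -0.02, 200], [0, 0, 0, 0, 0, 0, 200]]]'

```text
clock: 14.3
tcp_pos: [0.4662, -0.1917, 0.1024]
orientation: [0.001, 0.252, 0.968, 0.0]
wrist_force: [1.1, 6.0, 4.1]
finger_gap: 0.0453
grip_force: 84.6
```

jog_arm --increments '[[[0, 0.001, 0, 0, 0, -0.02, 200], [0, 0.001, 0, 0, 0, -0.02, 200], [0, 0.002, 0, 0, 0, -0.02, 200], [0, 0.001, 0, 0, 0, -0.02, 200], [0, 0, 0, 0, 0, 0, 200]]]'

```text
clock: 14.8
tcp_pos: [0.4666, -0.1905, 0.1024]
orientation: [0.001, 0.129, 0.992, 0.0]
wrist_force: [2.4, 5.3, 3.9]
finger_gap: 0.0452
grip_force: 84.8
```

jog_arm --increments '[[[0, 0.001, 0, 0, 0, -0.02, 200], [0, 0.001, 0, 0, 0, -0.02, 200], [0, 0.002, 0, 0, 0, -0.02, 200], [0, 0.001, 0, 0, 0, -0.02, 200], [0, 0, 0, 0, 0, 0, 200]]]'

```text
clock: 15.3
tcp_pos: [0.4667, -0.1893, 0.1024]
orientation: [0.0, 0.003, 1.0, 0.0]
wrist_force: [0.2, 5.3, 5.9]
finger_gap: 0.0454
grip_force: 84.8
```

jog_arm --increments '[[[0, 0.001, 0, 0, 0, -0.02, 200], [0, 0.001, 0, 0, 0, -0.02, 200], [0, 0.002, 0, 0, 0, -0.02, 200], [0, 0.001, 0, 0, 0, -0.02, 200], [0, 0, 0, 0, 0, 0, 200]]]'

```text
clock: 15.8
tcp_pos: [0.4664, -0.188, 0.1024]
orientation: [0.0, -0.122, 0.993, 0.0]
wrist_force: [0.2, 4.7, 5.6]
finger_gap: 0.045
grip_force: 84.9
```

```bash
python3 - <<'E'
from h import *
s=env.get_state(); print(s['tcp_pos'],yaw(R.from_quat(s['orientation'][[1,2,3,0]]).as_matrix()),s['wrist_force'],s['ft_torque'],s['clock'])
# gearbox yaw from the first top picture: the box body edges, rectified at z=0 for the flange
c=cams.read_camera('top'); im=cv2.imread('pics/top0.png')
h=.08;n=400;g=np.linspace(h,-h,n)
m=np.array([[proj(c,[.464+a,-.19+b,.005]) for b in g] for a in g],np.float32)
r=cv2.remap(im,m,None,cv2.INTER_CUBIC); lab=cv2.cvtColor(r,cv2.COLOR_BGR2LAB)
mask=((lab[:,:,2]<132)*255).astype(np.uint8); mask=cv2.morphologyEx(mask,cv2.MORPH_CLOSE,np.ones((25,25)))
mask=cv2.morphologyEx(mask,cv2.MORPH_OPEN,np.ones((25,25)))
k=max(cv2.findContours(mask,0,1)[0],key=cv2.contourArea); print(cv2.minAreaRect(k),cv2.contourArea(k))
for v,l in((S,n) for S,n in()) : pass
E
```

```text
[ 0.46636309 -0.18799484  0.10237036] -165.99003745530467 [0.16441595 4.69046334 5.57055053] [ 1.46636923 -0.08327561 -0.07956399] 15.8
((205.5965118408203, 200.65267944335938), (258.4973449707031, 202.4630126953125), 75.11846923828125) 48292.0
```

jog_arm --increments '[[[0, 0, 0, 0, 0, 0, 90], [0, 0, 0, 0, 0, 0, 60], [0, 0, 0, 0, 0, 0, 30], [0, 0, 0, 0, 0, 0, 0], [0, 0, 0, 0, 0, 0, 0], [0, 0, 0, 0, 0, 0, 0], [0, 0, 0, 0, 0, 0, 0]]]'

```text
clock: 16.55
tcp_pos: [0.4663, -0.1885, 0.1015]
orientation: [-0.0, -0.121, 0.993, -0.0]
wrist_force: [0.5, 0.0, -0.5]
finger_gap: 0.0853
grip_force: 0.0
```

jog_arm --increments '[[[0, 0, -0.04, 0, 0, 0, 0], [0, 0, -0.08, 0, 0, 0, 0], [0, 0, -0.12, 0, 0, 0, 0], [0, 0, -0.16, 0, 0, 0, 0], [0, 0, -0.16, 0, 0, 0, 0], [0.12, 0.12, -0.1, 0, 0, 0, 0], [0.12, 0.15, 0, 0, 0, 0, 0], [0, -0.19, 0, 0, 0, 0, 0], [0, -0.19, 0, 0, 0, 0, 0], [0, -0.19, 0, 0, 0, 0, 0], [0, -0.19, 0, 0, 0, 0, 0], [0, -0.19, 0, 0, 0, 0, 0], [0, -0.19, 0, 0, 0, 0, 0], [0, 0, 0, 0, 0, 0, 0]]]'

```text
clock: 17.95
tcp_pos: [0.4608, -0.4194, 0.2642]
orientation: [-0.001, -0.119, 0.993, -0.0]
wrist_force: [1.2, 0.5, -0.9]
finger_gap: 0.0855
grip_force: 0.0
```

```bash
python3 - <<'E'
from h import *
s=env.get_state(); print(s['tcp_pos'],s['wrist_force'],s['clock'])
S=cams.read_camera('side');T=cams.read_camera('top')
k=8
a=cv2.resize(S['pixels'][120:190,280:330,::-1],(400,560),interpolation=cv2.INTER_CUBIC)
b=cv2.resize(T['pixels'][165:215,348:398,::-1],(400,400),interpolation=cv2.INTER_CUBIC)
def ov(x,y,yw):
    c,sn=np.cos(np.radians(yw)),np.sin(np.radians(yw))
    for v in(.014,.023,-.014,-.023):
        L=[(-.013,v,.036),(-.013,v,.058)]+[(.013*np.cos(t),v,.058+.013*np.sin(t)) for t in np.linspace(np.pi,0,12)]+[(.013,v,.036)]
        uv=np.array([(proj(T,[x+c*u-sn*w,y+sn*u+c*w,.066+z])-[348,165]+.5)*k for u,w,z in L]); cv2.polylines(b,[np.int32(uv)],False,(0,0,255),1)
b0=b.copy(); ov(.4615,-.189,14)
cv2.imwrite('pics/fin.png',np.hstack([a,np.vstack([b0,np.zeros((160,400,3),np.uint8)])])); cv2.imwrite('pics/finov.png',b)
E
```

```text
[ 0.46080993 -0.41940648  0.26421862] [ 1.16366286  0.45931087 -0.89694082] 17.95
```

View pics/fin.png

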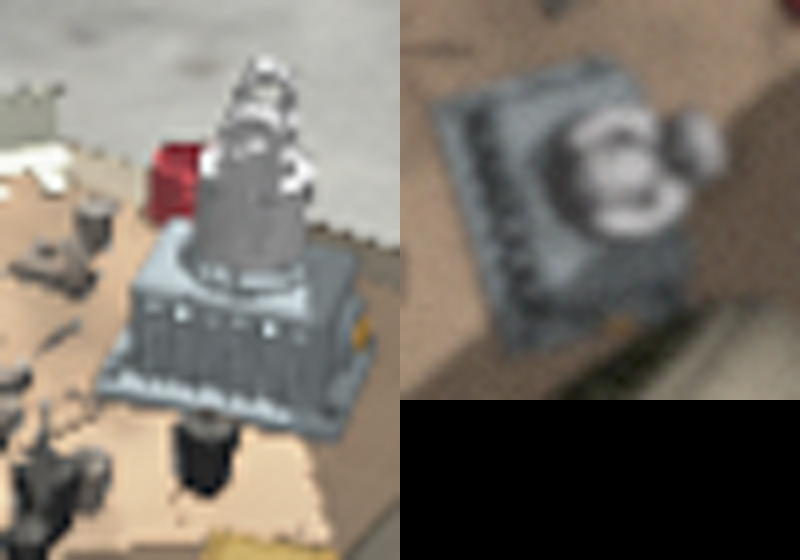

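View pics/finov.png

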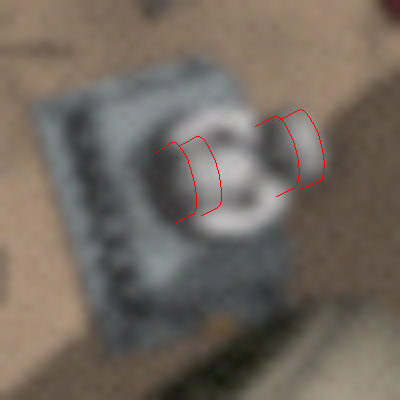

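The yoke sits on the shaft and its ear matches the 14° overlay at crop (300,150), square to the box. The arm is clear.

```bash
python3 -c "
from h import *
print(ticket.hand_in())"
```

```text
the job is handed in; nothing more can be done
None
```

I fitted the steel yoke on the shaft and pushed it home, turned its ears square to the gearbox's ribbed sides (about 1° by the camera estimate), released it, backed the arm away and handed the job in; no verdict came back.

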